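# Clamp a glass bar under the guarded hold-down lever

## Task

Lay the amber glass bar flat in the channel of the green bench clamp, brass-sleeved end first, and slide it under the raised rubber foot until the sleeve meets the end stop, then let go of it. Flip the yellow safety catch right over to the clamp's right side, clear of the lever it guards, and then pull the red bar of the lever toward the front of the clamp to its stop, so that the foot presses the amber bar down. Finish while still holding the lever pulled, for it springs back when let go, and leave the other things on the bench where they are.

Things in the scene. Friction and masses are not known exactly. Their poses are not given: they have to be found in the camera images.
- press: green bench rod clamp bolted to the table (its place and yaw vary). Origin on the table top under the lever pivot; +x to its back (roughly away from the robot), +y to its left seen from its front, z up. Base plate 290 x 94 x 12 mm, x = -235 to 55 mm. Behind the stop: cheeks |y| = 12 to 21, x = -22 to 28, up to z = 90 mm; catch post on the right, y = -47 to -21, x = 8 to 28, up to z = 100 mm
- front_saddle (a point): middle of the channel floor in the grey front saddle, at (-211, 0, 35) mm in press. The channel runs along the clamp's x over two saddles, 22 mm (front) and 50 mm (rear) long, 40 mm wide: floor at z = 35 mm, slot 16 mm wide, flared lead-ins up to about z = 47 mm. Between the saddles (x = -200 to -80 mm) only the base plate lies below: room for fingers
- rear_saddle (a point): middle of the channel floor in the grey rear saddle, at (-55, 0, 35) mm in press (saddle x = -80 to -30 mm). The steel end stop behind it has its front face at x = -30 mm, top at z = 52 mm
- rod_seat (a point): in the clamp: point on the channel floor where the amber bar's origin (centre of its underside) lies when the bar is fully home; at (-125, 0, 35) mm in press, axes as press; the bar's x then points as the clamp's x
- amber_bar: loose bar of amber glass, square section 12 x 12 mm, 190 mm long, about 60 g, lying flat on the table left or right of the white drawer box (fixed, 190 mm high: carry things over it at 0.3 m). Origin at the centre of its underside; its x runs along it toward the end with the brass sleeve (last 45 mm, same section) and points away from the robot; z up
- sleeve_end (a point): centre of the end face of the amber bar's brass sleeve, at (95, 0, 6) mm in amber_bar; -30 mm in the clamp's x when fully home
- catch (a joint): yellow safety catch, hinged about the clamp's x axis (rad). Near 0: its arm stands up and to the left at 45 deg, across the front of the lever, which it blocks after 0.1 rad of lever travel. Grows as the arm is flipped over the top to the right (toward the clamp's -y), up to 1.75; needs about 0.5 N at the peg; past the top it may fall to its stop or stay where it is left
- catch_hinge (a point): pivot of the catch, at (1, -34, 90) mm in press
- thumb_peg (a point): point on the axis of the catch's thumb peg, 70 mm from the pivot; the peg is 12 mm thick, parallel to the clamp's x, and this point lies 21 mm from its front end and 26 mm in front of the flat yellow arm. With the catch at 0 it is at (-29, 15.5, 139.5) mm in press
- lever (a joint): steel lever with the red bar on top, hinged about the clamp's y axis (rad). 0: leans back (0.27 rad from upright), foot raised; grows as the bar is pulled toward the clamp's front (-x); stop at 0.5. A spring draws it back to 0: at the bar about 3 N at the start of the pull and about 11 N at the stop with the amber bar under the foot, which it meets at 0.33
- lever_hinge (a point): pivot of the lever, at (0, 0, 70) mm in press
- pull_bar: red round grip bar on top of the lever, free to turn about its own axis, 14 mm thick, 76 mm long along the clamp's y; origin at its middle, 125 mm from the lever's pivot: at (33, 0, 190) mm in press with the lever at 0, (-29, 0, 192) mm at 0.5
- foot: black rubber foot, 18 mm across, sprung by 14 mm (900 N/m), at the front end of the lever; origin at the middle of its underside. With the lever at 0 it is at (-55, 0, 64) mm in press, 17 mm above a bar in the channel; it meets a bar at x = -50 mm
- green_bar: bystander: bar like the amber one but of green glass, on the other side of the drawer box. To its right stands the kiln, a grey box that begins 0.5 m right of the robot's centre line and is taller than the start height of the gripper: keep clear of its front when leaving the start
- rod_scorer: bystander: white rod scorer 31 x 32 x 70 mm, standing behind on the left
- timer: bystander: white round timer, 66 mm high, at the back
- graphite_block: bystander: black block 52 x 60 x 24 mm on the black pad, right of the drawer box
- paddle: bystander: graphite paddle with a red handle, 240 mm long, on the black pad, right of the drawer box

How it is judged:
By the outcome, as a careful person would: the job done as asked, in the order asked, and still so for the second after the job is handed in, while the arm keeps its last pose, push and grip.
It also fails if it takes over 72 s, if anything falls off the work surface, if the arm or the gripper's body presses on something with over 40 N, if the wrist force passes 120 N, or if a joint passes its speed limit or range.

## Robot

A 7-joint arm with a two-finger parallel gripper is mounted at the origin on a cart in front of the work surface, level with it; the furniture and walls round the work are solid. World frame = base frame: x ahead of the robot, y to its left, z up, the work surface at z = 0. Lengths are in m, angles in rad, forces in N, time in s.
With the tool pointing down it reaches from about 0.425 to 1.025 m from the base axis. Payload 9.4 kg.
Tool frame: the origin (TCP) lies at the very end of the fingers, on their centre line; the grasp point (between the pads) lies 19 mm behind it; z points along the fingers, x is the direction in which the jaws open and shut, and the axes are right-handed (so a half turn about z gives the same grasp; the last joint's range is limited). The gripper opens to 93 mm and grips with 3 to 60 N. Pads are 15 mm wide; open, the fingers measure 128 mm over their backs; the gripper's body (75 mm by 188 mm) begins 65 mm behind the grasp point.
Start: joints at [-1.341, 0.599, -0.003, 1.599, 0.002, 0.943, -0.08], TCP at [0.219, 0.691, 0.219] pointing down, gripper open.
Joint ranges: [-2.57, 2.57], [-0.35, 1.97], [-1.29, 1.29], [0.11, 2.56], [-1.05, 4.19], [0.11, 1.86], [-2.63, 2.63]. Speed limits (rad/s): [2.22, 2.22, 3.01, 3.01, 3.14, 3.14, 3.14].

## Interface

Orientations are given as [roll, pitch, yaw] about the fixed x, y, z axes, in that order (R = Rz(yaw) Ry(pitch) Rx(roll)).
In Python, from bench import arm, optics gives the robot as it stands.
- The arm moves only by the tool jog_arm, never from a script. Its argument "deltas" is a list of rows, each a list of 5 numbers: the opening, from 0 (shut) to 1 (fully open), then the shift along the tool's x, y, z in mm, then the turn about the tool's z in rad. In form: [[gripper, tx, ty, tz, turn], ...]. A call has 1 to 10 rows; each row shifts and turns the commanded pose from where the row before left it, along the tool's axes as they then stand; what a row does not reach is not made up. A row lasts 1/10 s, in which the tool goes at most 50 mm and 8.59 degrees, less where a joint would pass 70% of its speed; a pose out of reach is approached as far as the arm can. A call with a gripper value outside its range is refused whole. The fingers move at their own pace and stop on an object; "squeeze" is the grip in N (left out, the last holds). Time passes only in rows, so rows that do not move let the fingers close. It gives the time, the measured TCP pose, the force and the opening at its end, in the units of the state.
- arm.state(): the state, without advancing time (a new reading comes with each control period).
- optics.capture(name): name is "scene" or "top"; returns a dict with "pixels" (420x560x3 uint8, red, green, blue), "fx", "fy", "cx", "cy" (pixels), "dist" ([k1, k2, p1, p2, k3] as OpenCV has them; the pictures are not rectified), "R" (3x3) and "t" (3): a world point X has camera coordinates R X + t. Camera axes: x right, y down, z forward; pixel columns grow to the right and rows downward; lengths in m; the calibration is good to about 2 mm. A picture is of the moment at which its call begins. There is no depth.
- arm.close_job(): hands the job in, once; it reports no verdict.
The state is a dict: "clock": time; "q": joint angles; "joint_velocities": joint speeds; "joint_efforts": joint torques, N m; "tool_pos": TCP position; "eef_rot": TCP orientation; "wrist_force": force on the tool from outside, world axes, zero at the start; "ft_torque": the same for the moment, N m; "grip_width": finger opening in m.
Only numpy, scipy, OpenCV 4.12 (cv2) and the standard library are available. Lean on these libraries where they do the work, as an engineer would, in place of code of your own. Each camera call takes 0.05 s, during which the arm holds its last target.

## Working session

There is one attempt and no reset: what is moved stays moved. The work goes in short steps, Python scripts to look and compute and a tool call to move; the robot and the scene stay as the last step left them, time stands still between calls to the robot, and variables do not carry over. Pictures are saved under pics/ and viewed, and the job is handed in when it is done.

Besides the shell and the picture viewer there is one more tool, called after ">>>" as name([rows], argument=value, ...), one row to a line, values as JSON. jog_arm: Moves the arm, as the interface text tells. Its arguments: {"type":"object","properties":{"deltas":{"type":"array"},"squeeze":{"type":"number"}},"required":["deltas"]}

```bash
mkdir -p pics; ls; cat > h.py <<'E'
import numpy as np, cv2
from bench import arm, optics
def cap(n,fn=None):
    c=optics.capture(n); 
    if fn: cv2.imwrite('pics/'+fn,c['pixels'][:,:,::-1])
    return c
def K(c): return np.array([[c['fx'],0,c['cx']],[0,c['fy'],c['cy']],[0,0,1.]])
def ray(c,uv):
    p=cv2.undistortPoints(np.array(uv,float).reshape(-1,1,2),K(c),np.array(c['dist'])).reshape(-1,2)
    R=np.array(c['R']);t=np.array(c['t'])
    d=np.c_[p,np.ones(len(p))]@R
    return -R.T@t,d
def onz(c,uv,z):
    o,d=ray(c,uv); s=(z-o[2])/d[:,2]; return o+d*s[:,None]
def proj(c,X):
    return cv2.projectPoints(np.array(X,float).reshape(-1,3),cv2.Rodrigues(np.array(c['R']))[0],np.array(c['t']),K(c),np.array(c['dist']))[0].reshape(-1,2)
E
python3 - <<'E'
from h import *
s=arm.state();print({k:np.round(v,3) for k,v in s.items()})
for n in('scene','top'):
    c=cap(n,n+'0.png');print(n,c['fx'],c['dist'],-np.array(c['R']).T@c['t'],np.round(c['R'],2).tolist())
E
```

```text
pics
{'clock': np.float64(0.0), 'q': array([-1.341,  0.6  , -0.003,  1.6  ,  0.002,  0.943, -0.08 ]), 'joint_velocities': array([-0.001, -0.   , -0.001, -0.   ,  0.001, -0.001,  0.002]), 'joint_efforts': array([ 0.0000e+00, -7.6508e+01,  1.4970e+00, -2.5236e+01, -5.2000e-02,
        1.7000e-02,  0.0000e+00]), 'tool_pos': array([0.219, 0.691, 0.218]), 'eef_rot': array([3.141e+00, 2.000e-03, 1.264e+00]), 'wrist_force': array([ 0.025, -0.405, -0.219]), 'ft_torque': array([-0.009,  0.013, -0.005]), 'grip_width': np.float64(0.094)}
scene 428.16828068044055 [-0.10817613  0.          0.          0.          0.        ] [ 1.66491356 -0.26395121  0.69293013] [[0.29, 0.96, 0.01], [0.41, -0.12, -0.9], [-0.86, 0.27, -0.43]]
top 386.8263777124039 [-0.00754369  0.          0.          0.          0.        ] [0.33424099 0.0568726  1.24925855] [[-0.04, -1.0, -0.0], [-0.97, 0.04, -0.23], [0.23, -0.01, -0.97]]
```

View pics/scene0.png

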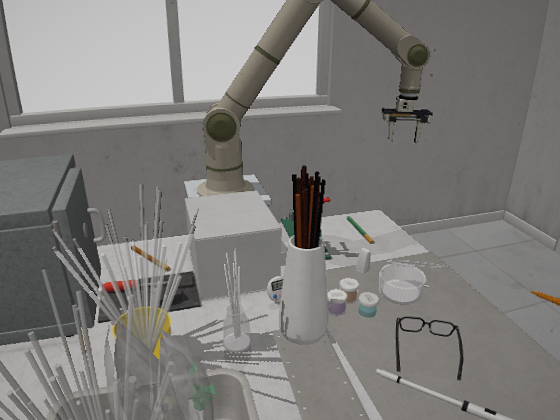

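View pics/top0.png

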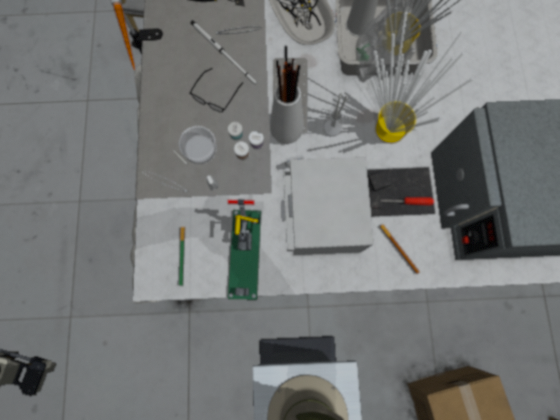

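```bash
python3 - <<'E'
import cv2
a=cv2.imread('pics/top0.png');
cv2.imwrite('pics/z1.png',cv2.resize(a[190:310,205:285],None,fx=7,fy=7,interpolation=cv2.INTER_CUBIC)[:,:][:840][::1][:600])
cv2.imwrite('pics/z1b.png',cv2.resize(a[190:305,160:310],None,fx=5,fy=5,interpolation=cv2.INTER_CUBIC))
cv2.imwrite('pics/z2.png',cv2.resize(a[160:280,365:480],None,fx=5,fy=5,interpolation=cv2.INTER_CUBIC))
a=cv2.imread('pics/scene0.png');
cv2.imwrite('pics/z3.png',cv2.resize(a[180:300,260:400],None,fx=5,fy=5,interpolation=cv2.INTER_CUBIC))
E
```

```text
(no output)
```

View pics/z1b.png

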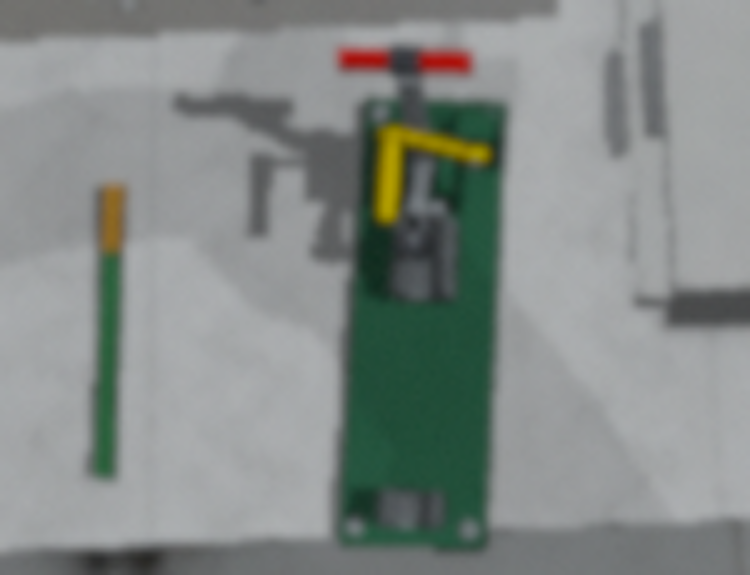

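View pics/z2.png

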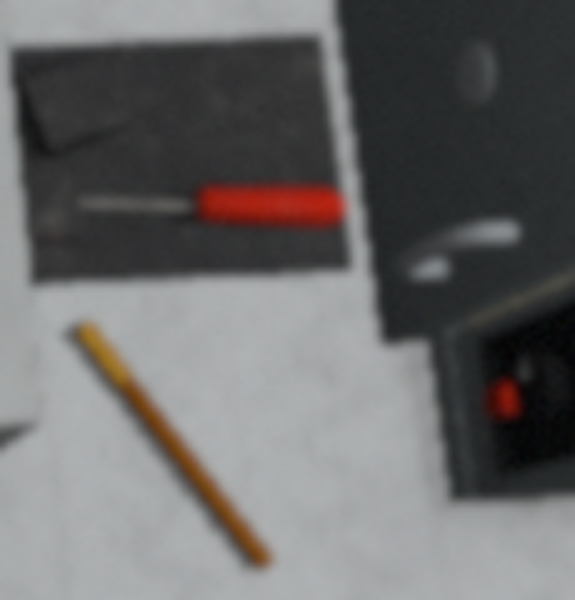

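View pics/z3.png

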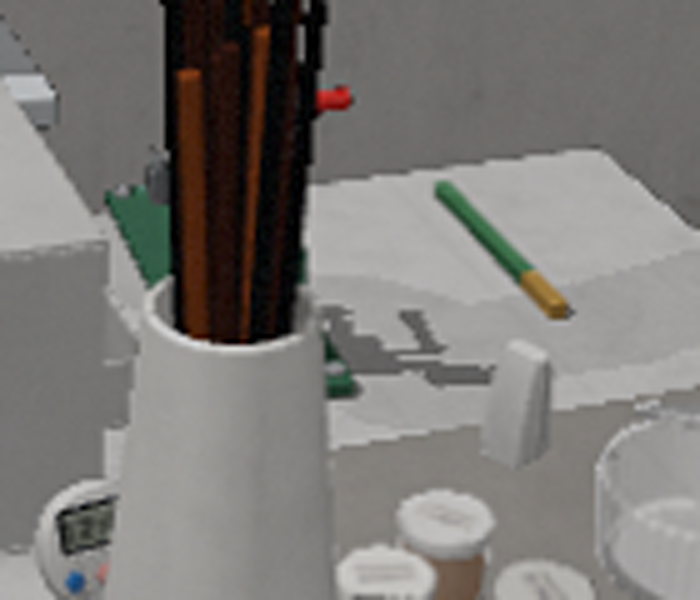

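```bash
cat >> h.py <<'E'
def mask(c,lo,hi,roi=None):
    # hsv mask, roi u0,v0,u1,v1
    h=cv2.cvtColor(c['pixels'],cv2.COLOR_RGB2HSV); m=cv2.inRange(h,np.array(lo),np.array(hi))
    if roi is not None:
        k=np.zeros_like(m);k[roi[1]:roi[3],roi[0]:roi[2]]=255;m&=k
    return m
E
python3 - <<'E'
from h import *
c=cap('top')
m=mask(c,(5,100,50),(28,255,255),(365,200,440,285))
v,u=np.nonzero(m); P=onz(c,np.c_[u,v],0.012)[:,:2]
r=cv2.minAreaRect(P.astype(np.float32)*1000);print('amber',len(u),r)
mu=P.mean(0);w,V=np.linalg.eigh(np.cov(P.T));d=V[:,1]*np.sign(V[0,1]);print(mu,d,np.degrees(np.arctan2(d[1],d[0])),np.ptp((P-mu)@d)); s=(P-mu)@d; print('mid',mu+d*(s.max()+s.min())/2)
h=cv2.cvtColor(c['pixels'],cv2.COLOR_RGB2HSV);print(h[np.array([228,240,250,265]),np.array([384,393,400,412])])
m=mask(c,(60,90,30),(90,255,255),(215,195,275,305))
n,l,st,_=cv2.connectedComponentsWithStats(m);i=1+st[1:,4].argmax();m=(l==i).astype(np.uint8)*255
print(st[i]);cv2.imwrite('pics/m1.png',cv2.resize(m[190:305,160:310],None,fx=5,fy=5))
v,u=np.nonzero(m); P=onz(c,np.c_[u,v],0.012)[:,:2]
r=cv2.minAreaRect(P.astype(np.float32)*1000);print('plate',r, cv2.boxPoints(r))
# line fit on left/right edges
for k in ('L','R'):
    E=[]
    for vv in range(222,290):
        uu=np.nonzero(m[vv])[0]
        if len(uu): E.append(((uu.min()-.5) if k=='L' else uu.max()+.5,vv))
    E=onz(c,E,0.012)[:,:2]
    vx,vy,x0,y0=cv2.fitLine(E.astype(np.float32),cv2.DIST_HUBER,0,.001,.001).ravel()
    print(k,np.degrees(np.arctan2(vy,vx)) , x0,y0, 'y at x0=.6', y0+(0.6-x0)*vy/vx, np.std((E-[x0,y0])@[-vy,vx]))
E
```

```text
amber 203 ((485.9578857421875, -322.72247314453125), (184.78330993652344, 12.409477233886719), 32.31395721435547)
[ 0.48770633 -0.32213496] [0.84196228 0.53953639] 32.65208416709831 0.18478057473047949
mid [ 0.48619864 -0.3231011 ]
[[ 19 173 158]
 [ 14 191 119]
 [ 15 206 114]
 [ 15 200 120]]
[ 229  222   31   77 1505]
plate ((471.8060302734375, 175.20509338378906), (87.0716552734375, 243.6712188720703), 85.80602264404297) [[347.11276  140.69609 ]
 [590.1315   122.875595]
 [596.49927  209.7141  ]
 [353.4806   227.53459 ]]
L -4.7046027 0.47588444 0.218331 y at x0=.6 0.2081168 0.013194428950438526
R -3.9260437 0.4436903 0.13352564 y at x0=.6 0.12279813 0.0038216123347424623
```

View pics/m1.png

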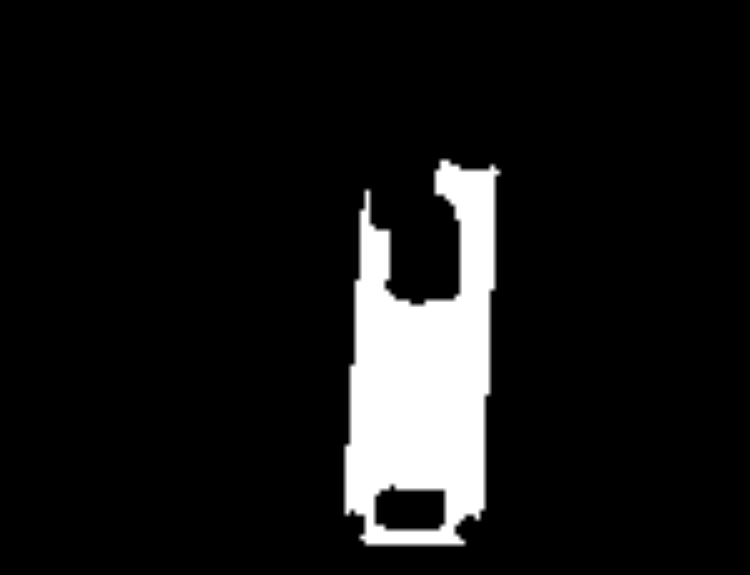

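```bash
cat >> h.py <<'E'
def ortho(c,x0,x1,y0,y1,z,res=0.0005):
    xs=np.arange(x1,x0,-res);ys=np.arange(y1,y0,-res)
    X,Y=np.meshgrid(xs,ys,indexing='ij')
    p=proj(c,np.c_[X.ravel(),Y.ravel(),np.full(X.size,z)]).reshape(X.shape+(2,)).astype(np.float32)
    return xs,ys,cv2.remap(c['pixels'],p[...,0],p[...,1],cv2.INTER_CUBIC)
E
python3 - <<'E'
from h import *
c=cap('top')
xs,ys,I=ortho(c,.32,.66,.09,.26,.012)
cv2.imwrite('pics/o1.png',cv2.resize(I[:,:,::-1],None,fx=.85,fy=.85))
f=I.astype(float);g=f[...,1]/(f.sum(2)+1);print(g[400,::20].round(2))
def edges(rows,jmid):
    L=[];R=[]
    for i in rows:
        r=g[i]; th=0.40
        j=jmid
        while r[j]>th:j-=1
        L.append((xs[i],ys[j]))
        j=jmid
        while r[j]>th:j+=1
        R.append((xs[i],ys[j]))
    return np.array(L),np.array(R)
jm=np.argmin(abs(ys-.178))
rows=[i for i in range(len(xs)) if .38<xs[i]<.48]
L,R=edges(rows,jm)
for E in(L,R):
    vx,vy,a,b=cv2.fitLine(E.astype(np.float32),cv2.DIST_HUBER,0,.0001,.001).ravel()
    print(np.degrees(np.arctan2(vy,vx)),a,b,'y@.43',b+(.43-a)*vy/vx,np.std((E-[a,b])@[-vy,vx]))
# front edge
F=[]
for j in range(len(ys)):
    if .15<ys[j]<.215:
        i=np.argmin(abs(xs-.365))
        while g[i,j]>.38:i+=1
        F.append((xs[i],ys[j]))
F=np.array(F);vx,vy,a,b=cv2.fitLine(F.astype(np.float32),cv2.DIST_HUBER,0,.0001,.001).ravel();print('front',np.degrees(np.arctan2(vy,vx)),a,b)
# red bar
m=mask(c,(0,150,80),(6,255,255),(215,190,275,225))
v,u=np.nonzero(m);P=onz(c,np.c_[u,v],.190);r=cv2.minAreaRect(P[:,:2].astype(np.float32)*1000);print('red',len(u),r,P.mean(0))
E
```

```text
[0.33 0.33 0.33 0.33 0.4  0.46 0.46 0.47 0.46 0.47 0.46 0.46 0.46 0.36
 0.33 0.33 0.33]
-4.2066197 0.43245 0.2222 y@.43 0.2223802 0.0106560232673492
-4.0414805 0.4416 0.1334 y@.43 0.13421959 0.007428348056374694
front 87.367294 0.36445 0.1832
red 47 ((615.1654663085938, 164.32806396484375), (70.93194580078125, 6.893909931182861), 84.84709930419922) [0.61483541 0.16112895 0.19      ]
```

View pics/o1.png

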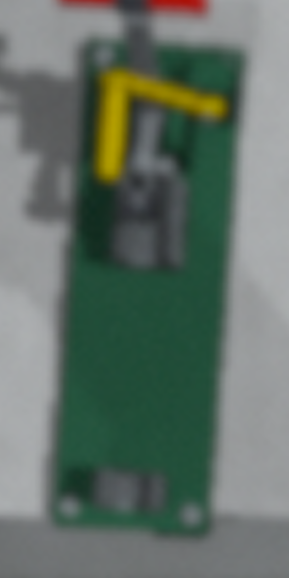

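```bash
cat > plate.py <<'E'
from h import *
def fit(E):
    vx,vy,a,b=cv2.fitLine(E.astype(np.float32),cv2.DIST_HUBER,0,.0001,.001).ravel()
    if vx<0 and abs(vx)>abs(vy): vx,vy=-vx,-vy
    return vx,vy,a,b,np.std((E-[a,b])@[-vy,vx])
def plate(c,lo=.39,hi=.475):
    xs,ys,I=ortho(c,.32,.66,.09,.26,.012)
    f=I.astype(float);g=f[...,1]/(f.sum(2)+1)
    L=[];R=[];F=[]
    for i in range(len(xs)):
        if lo<xs[i]<hi:
            k=np.nonzero(g[i]>.395)[0]; L.append((xs[i],ys[k.min()]));R.append((xs[i],ys[k.max()]))
    for j in range(len(ys)):
        if .155<ys[j]<.20:
            k=np.nonzero(g[:,j]>.395)[0];F.append((xs[k.max()],ys[j]))
    B=[]
    for j in range(len(ys)):
        if .14<ys[j]<.148:
            k=np.nonzero(g[:,j]>.395)[0];B.append((xs[k.min()],ys[j]))
    return fit(np.array(L)),fit(np.array(R)),fit(np.array(F)),np.array(B).mean(0)
E
python3 - <<'E'
from plate import *
c=cap('top')
L,R,F,B=plate(c)
for E in (L,R,F): print(np.degrees(np.arctan2(E[1],E[0])),E)
print(B)
yL=L[3]+(.43-L[2])*L[1]/L[0];yR=R[3]+(.43-R[2])*R[1]/R[0];print(yL,yR,yL-yR,(yL+yR)/2)
for n,lo,hi,roi,z in (('front',(0,0,0),(180,70,255),0,.047),):
    pass
xs,ys,I=ortho(c,.34,.62,.10,.25,.047,.00035)
cv2.imwrite('pics/o2.png',cv2.resize(I[:,:,::-1],(430,800)))
cv2.imwrite('pics/o2f.png',cv2.resize(I[-130:-20,:,::-1],None,fx=1.8,fy=1.8))
print(xs[-130],xs[-20])
E
```

```text
-4.457455 (np.float32(0.9969753), np.float32(-0.07771882), np.float32(0.43225), np.float32(0.22200882), np.float64(0.00021423992454982734))
-3.9884238 (np.float32(0.99757814), np.float32(-0.069554925), np.float32(0.43225), np.float32(0.1341294), np.float64(0.00029856481028818515))
83.59112 (np.float32(0.11162295), np.float32(0.99375063), np.float32(0.34985), np.float32(0.18155), np.float64(0.000582607316722897))
[0.629375 0.14425 ]
0.22218423 0.13428628 0.08789794 0.17823526
0.3855000000000258 0.34700000000003006
```

View pics/o2f.png

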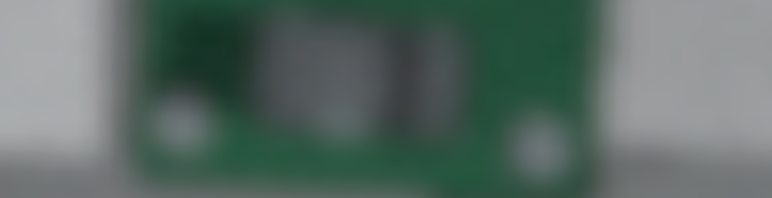

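```bash
python3 - <<'E'
from h import *
c=cap('top')
print(onz(c,[(291,250),(371,246),(366,156),(286,160)],.19).round(3))
xs,ys,I=ortho(c,.38,.60,-.42,-.22,.012)
f=I.astype(float);s=(f[...,0]-f[...,2])/(f.sum(2)+1)
m=(s>.13);i,j=np.nonzero(m);P=np.c_[xs[i],ys[j]];mu=P.mean(0);w,V=np.linalg.eigh(np.cov(P.T));d=V[:,1]*np.sign(V[0,1]);t=(P-mu)@d
print(mu,np.degrees(np.arctan2(d[1],d[0])),np.ptp(t),'mid',mu+d*(t.max()+t.min())/2)
cv2.imwrite('pics/o3.png',I[:,:,::-1])
E
```

```text
[[ 0.472  0.028  0.19 ]
 [ 0.474 -0.193  0.19 ]
 [ 0.737 -0.203  0.19 ]
 [ 0.734  0.03   0.19 ]]
[ 0.48825326 -0.32187724] 32.649108321563986 0.18733922633452083 mid [ 0.48574144 -0.32348665]
```

View pics/o3.png

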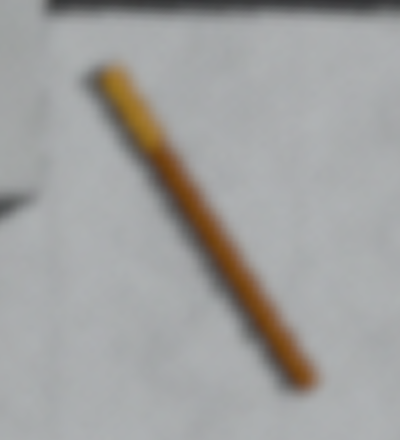

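>>> jog_arm([
  [1,-20,0,-35,0],
  [1,-30,0,-35,0],
  [1,-30,0,-35,0],
  [1,-30,0,-30,0],
  [1,0,45,0,0.09],
  [1,0,45,0,0.09],
  [1,0,45,0,0.09],
  [1,0,45,0,0.09],
  [1,0,45,0,0.09],
  [1,0,45,0,0.09],
])

```text
clock: 1.3
tool_pos: [0.4172, 0.4499, 0.3537]
eef_rot: [-3.142, -0.0, 0.72]
wrist_force: [0.9, 0.6, 0.5]
grip_width: 0.0931
```

>>> jog_arm([
  [1,0,45,0,0.09],
  [1,0,45,0,0.09],
  [1,0,45,0,0.09],
  [1,0,45,0,0.09],
  [1,0,45,0,0.09],
  [1,0,45,0,0.09],
  [1,0,45,0,0.09],
  [1,0,45,0,0.09],
  [1,0,45,0,0.09],
  [1,0,45,0,0.09],
])

```text
clock: 2.3
tool_pos: [0.5522, 0.036, 0.3537]
eef_rot: [-3.142, -0.001, -0.18]
wrist_force: [0.1, -0.1, -1.1]
grip_width: 0.093
```

```bash
cat > plan.py <<'E'
import numpy as np,sys
from bench import arm
def plan(target,yaw,n,g,start=None):
    s=arm.state();p,y=(s['tool_pos'],s['eef_rot'][2]) if start is None else start
    p=np.array(p,float).copy();rows=[]
    for i in range(n):
        k=n-i; w=(np.array(target)-p)/k; dt=-((yaw-y+np.pi)%(2*np.pi)-np.pi)/k
        r=[g,round((w[0]*np.cos(y)+w[1]*np.sin(y))*1000,1),round((w[0]*np.sin(y)-w[1]*np.cos(y))*1000,1),round(-w[2]*1000,1),round(dt,3)]
        rows.append(r);p=p+w;y=y-r[4]
    print(rows); return p,y
# press frame
O=np.array([.5802,.1672]);A=np.radians(-4.2)
def W(x,y,z): 
    c,s=np.cos(A),np.sin(A);return [O[0]+(c*x-s*y)/1000,O[1]+(s*x+c*y)/1000,z/1000]
E
python3 -c "
from plan import *
a=plan([.482,-.3257,.30],-1.001,10,1)
a=plan([.482,-.3257,.05],-1.001,6,1,a)
a=plan([.482,-.3257,.004],-1.001,4,1,a)
"
```

```text
[[1, np.float64(-0.4), np.float64(36.8), np.float64(5.4), np.float64(0.082)], [1, np.float64(2.6), np.float64(36.8), np.float64(5.4), np.float64(0.082)], [1, np.float64(5.6), np.float64(36.4), np.float64(5.4), np.float64(0.082)], [1, np.float64(8.5), np.float64(35.8), np.float64(5.4), np.float64(0.082)], [1, np.float64(11.4), np.float64(35.0), np.float64(5.4), np.float64(0.082)], [1, np.float64(14.3), np.float64(34.0), np.float64(5.4), np.float64(0.082)], [1, np.float64(17.0), np.float64(32.7), np.float64(5.4), np.float64(0.082)], [1, np.float64(19.6), np.float64(31.2), np.float64(5.4), np.float64(0.082)], [1, np.float64(22.1), np.float64(29.5), np.float64(5.4), np.float64(0.083)], [1, np.float64(24.5), np.float64(27.5), np.float64(5.4), np.float64(0.082)]]
[[1, np.float64(0.0), np.float64(-0.0), np.float64(41.7), np.float64(0.0)], [1, np.float64(0.0), np.float64(-0.0), np.float64(41.7), np.float64(0.0)], [1, np.float64(0.0), np.float64(-0.0), np.float64(41.7), np.float64(0.0)], [1, np.float64(0.0), np.float64(-0.0), np.float64(41.7), np.float64(0.0)], [1, np.float64(0.0), np.float64(-0.0), np.float64(41.7), np.float64(0.0)], [1, np.float64(0.0), np.float64(-0.0), np.float64(41.7), np.float64(0.0)]]
[[1, np.float64(0.0), np.float64(-0.0), np.float64(11.5), np.float64(0.0)], [1, np.float64(0.0), np.float64(-0.0), np.float64(11.5), np.float64(0.0)], [1, np.float64(0.0), np.float64(-0.0), np.float64(11.5), np.float64(0.0)], [1, np.float64(0.0), np.float64(-0.0), np.float64(11.5), np.float64(0.0)]]
```

>>> jog_arm([
  [1,0,37,5,0.08],
  [1,3,37,5,0.08],
  [1,6,36,5,0.08],
  [1,8,36,5,0.08],
  [1,11,35,5,0.08],
  [1,14,34,5,0.08],
  [1,17,33,5,0.08],
  [1,20,31,5,0.085],
  [1,22,30,5,0.085],
  [1,25,27,5,0.09],
])

```text
clock: 3.3
tool_pos: [0.4862, -0.3266, 0.3036]
eef_rot: [-3.141, -0.0, -0.999]
wrist_force: [-0.1, 0.8, 0.5]
grip_width: 0.0931
```

```bash
python3 -c "
from plan import *
from h import *
a=plan([.482,-.3257,.05],-1.001,6,1)
print(arm.state()['tool_pos'],arm.state()['eef_rot'])
cap('top','t1.png')
a=cv2.imread('pics/t1.png');cv2.imwrite('pics/t1z.png',cv2.resize(a[150:300,340:500],None,fx=4,fy=4,interpolation=cv2.INTER_CUBIC))
"
```

```text
[[1, np.float64(-0.5), np.float64(0.5), np.float64(42.3), np.float64(0.0)], [1, np.float64(-0.5), np.float64(0.5), np.float64(42.3), np.float64(0.0)], [1, np.float64(-0.5), np.float64(0.5), np.float64(42.3), np.float64(0.0)], [1, np.float64(-0.5), np.float64(0.5), np.float64(42.3), np.float64(0.001)], [1, np.float64(-0.5), np.float64(0.5), np.float64(42.3), np.float64(0.0)], [1, np.float64(-0.5), np.float64(0.5), np.float64(42.3), np.float64(0.001)]]
[ 0.48619168 -0.3265853   0.30361702] [-3.14108022e+00 -2.10970987e-04 -9.99233145e-01]
```

View pics/t1z.png

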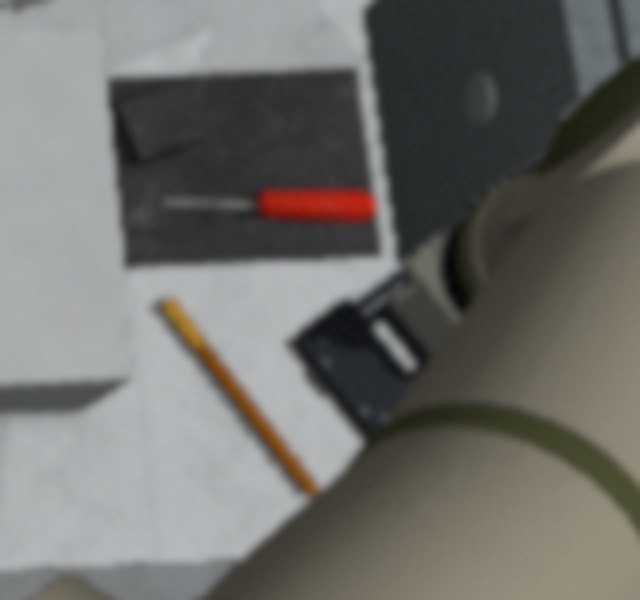

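>>> jog_arm([
  [1,-1,1,42,0],
  [1,-1,1,42,0],
  [1,-1,1,42,0],
  [1,0,0,42,0],
  [1,0,0,42,0.002],
  [1,0,0,40,0],
  [1,0,0,25,0],
  [1,0,0,15,0],
  [1,0,0,9,0],
  [1,0,0,0,0],
])

```text
clock: 4.35
tool_pos: [0.4825, -0.3244, 0.0043]
eef_rot: [3.142, 0.0, -0.998]
wrist_force: [0.6, -0.4, 0.5]
grip_width: 0.0928
```

```bash
python3 -c "
from plan import *
a=plan([.482,-.3257,.004],-1.001,1,1)
print(arm.state()['tool_pos'],arm.state()['eef_rot'],arm.state()['wrist_force'])
"
```

```text
[[1, np.float64(0.9), np.float64(1.1), np.float64(0.3), np.float64(0.003)]]
[ 0.48245413 -0.32437323  0.00434154] [ 3.14151536e+00  3.95352765e-04 -9.97973930e-01] [ 0.60671231 -0.35912099  0.48655891]
```

>>> jog_arm([
  [1,1,1,0,0.003],
  [0,0,0,0,0],
  [0,0,0,0,0],
  [0,0,0,0,0],
  [0,0,0,0,0],
  [0,0,0,0,0],
  [0,0,0,0,0],
  [0,0,0,0,0],
], squeeze=25)

```text
clock: 5.15
tool_pos: [0.4822, -0.3257, 0.0046]
eef_rot: [3.142, 0.0, -1.001]
wrist_force: [-0.1, -0.2, -1.0]
grip_width: 0.0419
```

>>> jog_arm([
  [0,0,0,0,0],
  [0,0,0,0,0],
  [0,0,0,0,0],
  [0,0,0,0,0],
  [0,0,0,0,0],
  [0,0,0,0,0],
  [0,0,0,0,0],
])

```text
clock: 5.85
tool_pos: [0.4822, -0.3257, 0.0046]
eef_rot: [-3.142, -0.0, -1.001]
wrist_force: [-0.6, -0.6, 0.7]
grip_width: 0.0118
```

>>> jog_arm([
  [0,0,0,-20,0],
  [0,0,0,-40,0],
  [0,0,0,-45,0],
  [0,0,0,-45,0],
  [0,0,0,-45,0],
  [0,0,0,-45,0],
  [0,0,0,-45,0],
  [0,0,0,-20,0],
  [0,0,0,0,0],
])

```text
clock: 6.75
tool_pos: [0.483, -0.3265, 0.3126]
eef_rot: [-3.138, -0.004, -1.001]
wrist_force: [-0.1, -0.3, -1.1]
grip_width: 0.0114
```

```bash
python3 -c "
from plan import *
w=W(-171,0,310);print(w)
a=plan([.5,-.07,.31],-1.3,8,0)
a=plan(w,-1.644,9,0,a)
"
```

```text
[np.float64(0.4096592243946177), np.float64(0.179723731708825), 0.31]
[[0, np.float64(-25.9), np.float64(-19.1), np.float64(0.3), np.float64(0.037)], [0, np.float64(-26.5), np.float64(-18.1), np.float64(0.3), np.float64(0.037)], [0, np.float64(-27.2), np.float64(-17.1), np.float64(0.3), np.float64(0.038)], [0, np.float64(-27.8), np.float64(-16.1), np.float64(0.3), np.float64(0.037)], [0, np.float64(-28.4), np.float64(-15.0), np.float64(0.3), np.float64(0.038)], [0, np.float64(-29.0), np.float64(-14.0), np.float64(0.3), np.float64(0.037)], [0, np.float64(-29.4), np.float64(-12.9), np.float64(0.3), np.float64(0.038)], [0, np.float64(-29.9), np.float64(-11.7), np.float64(0.3), np.float64(0.037)]]
[[0, np.float64(-29.4), np.float64(2.2), np.float64(-0.0), np.float64(0.038)], [0, np.float64(-29.3), np.float64(3.4), np.float64(-0.0), np.float64(0.038)], [0, np.float64(-29.2), np.float64(4.5), np.float64(-0.0), np.float64(0.038)], [0, np.float64(-29.0), np.float64(5.6), np.float64(-0.0), np.float64(0.038)], [0, np.float64(-28.7), np.float64(6.7), np.float64(-0.0), np.float64(0.038)], [0, np.float64(-28.5), np.float64(7.8), np.float64(-0.0), np.float64(0.039)], [0, np.float64(-28.1), np.float64(8.9), np.float64(-0.0), np.float64(0.038)], [0, np.float64(-27.8), np.float64(9.9), np.float64(-0.0), np.float64(0.039)], [0, np.float64(-27.4), np.float64(11.0), np.float64(-0.0), np.float64(0.038)]]
```

>>> jog_arm([
  [0,-26,-19,0,0.037],
  [0,-26,-18,0,0.037],
  [0,-27,-17,0,0.037],
  [0,-28,-16,0,0.037],
  [0,-28,-15,0,0.037],
  [0,-29,-14,0,0.037],
  [0,-30,-13,0,0.038],
  [0,-30,-12,0,0.038],
  [0,-29,2,0,0.038],
  [0,-29,3,0,0.038],
])

```text
clock: 7.75
tool_pos: [0.4787, -0.013, 0.3084]
eef_rot: [3.139, -0.0, -1.376]
wrist_force: [0.4, -0.5, 0.4]
grip_width: 0.0113
```

>>> jog_arm([
  [0,-29,5,0,0.038],
  [0,-29,6,0,0.038],
  [0,-29,7,0,0.038],
  [0,-28,8,0,0.038],
  [0,-28,9,0,0.038],
  [0,-28,10,0,0.038],
  [0,-27,11,0,0.038],
  [0,0,0,0,0],
  [0,0,0,0,0],
])

```text
clock: 8.65
tool_pos: [0.4067, 0.179, 0.3088]
eef_rot: [3.141, -0.001, -1.639]
wrist_force: [-0.0, -0.4, -0.8]
grip_width: 0.0115
```

```bash
python3 -c "
from plan import *
print(arm.state()['tool_pos'],arm.state()['eef_rot'],arm.state()['q'])
w=W(-171,0,120)
a=plan(w,-1.644,1,0)
"
```

```text
[0.40671697 0.17897492 0.30881472] [ 3.14073182e+00 -1.49286929e-03 -1.63872232e+00] [-1.41553179  0.23718526  1.09398012  2.13385145 -0.26502762  0.91589718
 -1.8078254 ]
[[0, np.float64(-0.9), np.float64(-2.9), np.float64(188.8), np.float64(0.005)]]
```

>>> jog_arm([
  [0,-1,-3,40,0.005],
  [0,0,0,45,0],
  [0,0,0,45,0],
  [0,0,0,45,0],
  [0,0,0,30,0],
  [0,0,0,18,0],
  [0,0,0,0,0],
  [0,0,0,0,0],
])

```text
clock: 9.45
tool_pos: [0.4109, 0.1782, 0.0868]
eef_rot: [3.141, -0.001, -1.648]
wrist_force: [-0.6, -0.4, -0.0]
grip_width: 0.0115
```

```bash
python3 -c "
from plan import *
from h import *
print(arm.state()['tool_pos'],arm.state()['eef_rot'],arm.state()['q'])
c=cap('top','t2.png');cap('scene','s2.png')
a=cv2.imread('pics/t2.png');cv2.imwrite('pics/t2z.png',cv2.resize(a[190:305,190:310],None,fx=5,fy=5,interpolation=cv2.INTER_CUBIC))
"
```

```text
[0.4109454  0.17821966 0.08682547] [ 3.14124337e+00 -7.64851315e-04 -1.64804752e+00] [-0.91600073  0.577239    0.55706423  2.35844686 -0.82964074  0.40113669
 -1.29445085]
```

View pics/t2z.png

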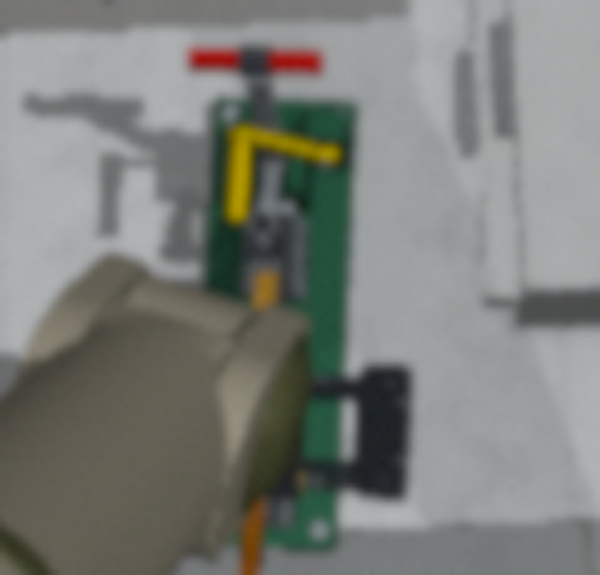

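View pics/s2.png

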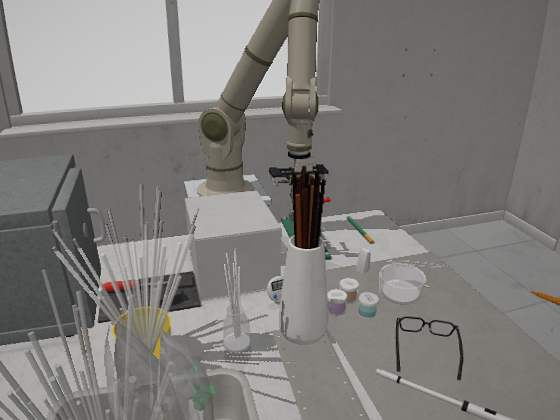

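```bash
cat > m.py <<'E'
from h import *; from plan import *
c=cap('top')
xs,ys,I=ortho(c,.30,.56,.12,.24,.0942)
f=I.astype(float);s=(f[...,0]-f[...,2])/(f.sum(2)+1)
for lo,hi in((.475,.506),(.30,.345)):
    E=[]
    for i in range(len(xs)):
        if lo<xs[i]<hi:
            k=np.nonzero((s[i]>.15)&(abs(ys-.18)<.03))[0]
            if len(k)>5:E.append((xs[i],ys[k].mean(),(k.max()-k.min())*.5))
    E=np.array(E)
    if len(E): print(len(E),E.mean(0),E[::8].round(4).tolist())
p0=cv2.imread('pics/top0.png')[:,:,::-1];c0=dict(c);c0['pixels']=np.ascontiguousarray(p0)
xs,ys,I=ortho(c0,.34,.60,.11,.24,.047,.0004)
I=np.ascontiguousarray(I)
def pt(x,y):
    w=W(x,y,0);return (int((ys[0]-w[1])/.0004),int((xs[0]-w[0])/.0004))
for a,b in((-222,-200),(-80,-30)):
    for y in(-20,-8,8,20): cv2.line(I,pt(a,y),pt(b,y),(255,0,0),1)
cv2.imwrite('pics/o4.png',cv2.resize(I[:,:,::-1],None,fx=2,fy=2)[:560]);cv2.imwrite('pics/o5.png',cv2.resize(I[:,:,::-1],None,fx=2,fy=2)[-300:])
E
python3 m.py
```

```text
41 [ 0.4955      0.17161585 14.42682927] [[0.5055, 0.1707, 14.5], [0.5015, 0.1707, 15.5], [0.4975, 0.1712, 15.5], [0.4935, 0.1717, 16.5], [0.4895, 0.172, 14.0], [0.4855, 0.1742, 4.5]]
48 [0.33275    0.18326042 9.0625    ] [[0.3445, 0.183, 10.0], [0.3405, 0.183, 9.0], [0.3365, 0.1832, 9.5], [0.3325, 0.1832, 9.5], [0.3285, 0.1835, 9.0], [0.3245, 0.1835, 9.0]]
```

View pics/o4.png

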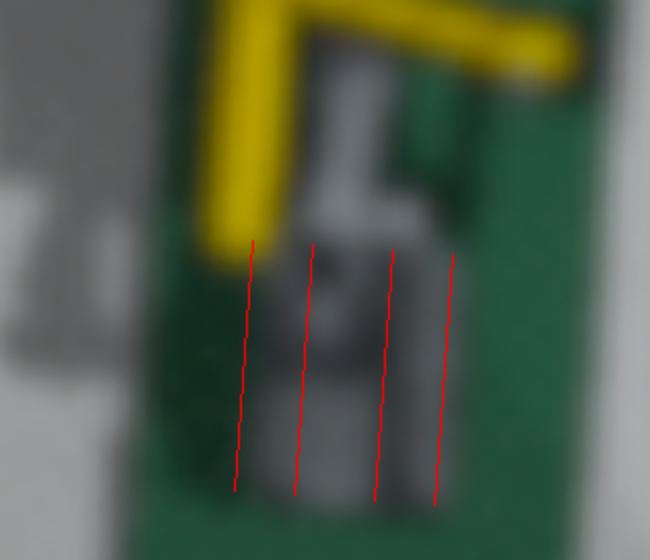

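View pics/o5.png

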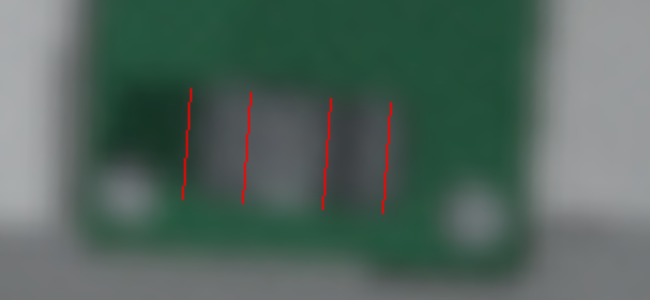

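```bash
python3 -c "
from plan import *
print(arm.state()['tool_pos'],arm.state()['eef_rot'])
w=W(-172,0,50)
a=plan(w,-1.644,1,0)
"
```

```text
[0.41117898 0.17956131 0.08761747] [-3.14005129e+00  8.67155413e-04 -1.64617702e+00]
[[0, np.float64(-0.0), np.float64(2.5), np.float64(37.6), np.float64(-0.002)]]
```

```bash
cat >> h.py <<'E'
def avg(n=8):
    P=[];F=[]
    for i in range(n):
        optics.capture('scene');s=arm.state();P.append(np.r_[s['tool_pos'],s['eef_rot'][2]]);F.append(s['wrist_force'])
    return np.mean(P,0),np.std(P,0),np.mean(F,0)
def press(p):
    from plan import O,A
    d=np.array(p[:2])-O;c,s=np.cos(A),np.sin(A);return np.array([c*d[0]+s*d[1],-s*d[0]+c*d[1],p[2]])*1000
E
python3 -c "
from h import *
a,s,f=avg();print(a.round(4),s.round(4),f.round(2),press(a))"
```

```text
[ 0.4108  0.1799  0.0872 -1.6454] [0.0002 0.0001 0.0003 0.0002] [-0.3   0.3  -0.46] [-169.90948948    0.30002982   87.19710326]
```

```bash
python3 - <<'E'
from h import *; from plan import *
c=cap('top')
xs,ys,I=ortho(c,.30,.56,.13,.23,.0946,.0004)
I=np.ascontiguousarray(I)
def pt(x,y):
    w=W(x,y,0);return (int((ys[0]-w[1])/.0004),int((xs[0]-w[0])/.0004))
for y in(-6,6): cv2.line(I,pt(-80,y),pt(-50,y),(255,0,0),1);cv2.line(I,pt(-270,y),pt(-230,y),(255,0,0),1)
J=cv2.resize(I[:,:,::-1],None,fx=2,fy=2);cv2.imwrite('pics/o6.png',np.vstack([J[100:400],J[-250:]]))
i=np.argmin(abs(xs-.50));f=I[i-5:i+5].mean(0)
print(np.c_[ys*1000,f][60:190:6].round(0).tolist())
i=np.argmin(abs(xs-.335));f=I[i-5:i+5].mean(0)
print(np.c_[ys*1000,f][60:190:6].round(0).tolist())
print(W(-80,0,0),W(-240,0,0))
E
```

```text
[[206.0, 59.0, 74.0, 64.0], [204.0, 44.0, 69.0, 54.0], [201.0, 34.0, 63.0, 48.0], [199.0, 26.0, 56.0, 41.0], [196.0, 23.0, 50.0, 36.0], [194.0, 21.0, 49.0, 36.0], [192.0, 22.0, 48.0, 35.0], [189.0, 26.0, 48.0, 37.0], [187.0, 37.0, 52.0, 45.0], [184.0, 50.0, 58.0, 55.0], [182.0, 68.0, 68.0, 63.0], [180.0, 94.0, 81.0, 62.0], [177.0, 120.0, 94.0, 53.0], [175.0, 139.0, 105.0, 42.0], [172.0, 148.0, 110.0, 36.0], [170.0, 149.0, 113.0, 39.0], [168.0, 141.0, 109.0, 49.0], [165.0, 121.0, 99.0, 59.0], [163.0, 94.0, 84.0, 64.0], [160.0, 69.0, 67.0, 62.0], [158.0, 57.0, 59.0, 60.0], [156.0, 60.0, 64.0, 67.0]]
[[206.0, 114.0, 118.0, 118.0], [204.0, 115.0, 118.0, 119.0], [201.0, 116.0, 119.0, 120.0], [199.0, 116.0, 118.0, 119.0], [196.0, 116.0, 119.0, 119.0], [194.0, 116.0, 118.0, 118.0], [192.0, 255.0, 0.0, 0.0], [189.0, 115.0, 98.0, 87.0], [187.0, 116.0, 79.0, 55.0], [184.0, 117.0, 69.0, 23.0], [182.0, 115.0, 66.0, 23.0], [180.0, 226.0, 15.0, 10.0], [177.0, 111.0, 95.0, 88.0], [175.0, 114.0, 111.0, 110.0], [172.0, 115.0, 118.0, 118.0], [170.0, 116.0, 120.0, 120.0], [168.0, 117.0, 120.0, 120.0], [165.0, 116.0, 119.0, 120.0], [163.0, 116.0, 119.0, 119.0], [160.0, 116.0, 119.0, 120.0], [158.0, 117.0, 119.0, 120.0], [156.0, 116.0, 119.0, 120.0]]
[np.float64(0.5004148418220434), np.float64(0.17305905577021052), 0.0] [np.float64(0.3408445254661301), np.float64(0.1847771673106316), 0.0]
```

View pics/o6.png

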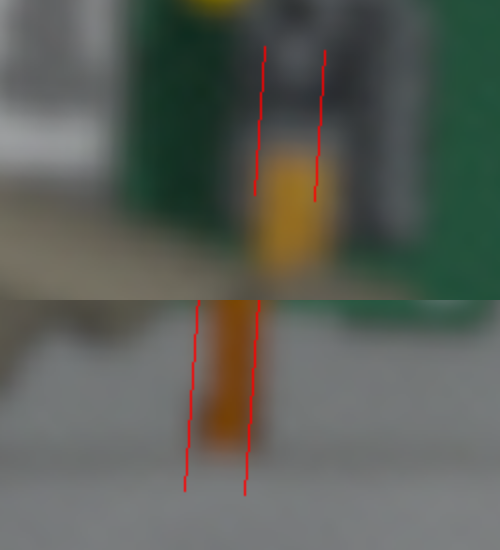

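>>> jog_arm([
  [0,-1.2,2,0,0],
  [0,0,0,15,0],
  [0,0,0,15,0],
  [0,0,0,5,0],
  [0,0,0,3,0],
  [0,0,0,3,0],
  [0,0,0,2,0],
  [0,0,0,0,0],
  [0,0,0,0,0],
])

```text
clock: 10.95
tool_pos: [0.4088, 0.181, 0.0438]
eef_rot: [-3.141, 0.0, -1.646]
wrist_force: [-0.9, -0.2, -0.2]
grip_width: 0.0113
```

```bash
python3 -c "
from h import *
a,s,f=avg(6);print(a.round(4),s.round(4),f.round(2),press(a))"
```

```text
[ 0.4087  0.181   0.0438 -1.6459] [0. 0. 0. 0.] [-0.01  0.26 -0.51] [-172.01214522    1.22881782   43.79253392]
```

>>> jog_arm([
  [0,0,0,1,0],
  [0,0,0,1,0],
  [0,0,0,1,0],
  [0,0,0,1,0],
  [0,0,0,0.5,0],
  [0,0,0,0,0],
  [0,0,0,0,0],
])

```text
clock: 11.95
tool_pos: [0.4087, 0.1809, 0.0395]
eef_rot: [-3.141, 0.001, -1.646]
wrist_force: [-0.9, 0.4, 10.2]
grip_width: 0.0117
```

```bash
python3 -c "
from h import *
a,s,f=avg(6);print(a.round(4),s.round(4),f.round(2),press(a))"
```

```text
[ 0.4087  0.1809  0.0395 -1.6463] [0. 0. 0. 0.] [-1.54 -0.64  9.23] [-172.06930321    1.11303797   39.49604418]
```

>>> jog_arm([
  [0,0,0,-0.5,0],
  [0,0,-6,0,0],
  [0,0,-6,0,0],
  [0,0,-6,0,0],
  [0,0,-6,0,0],
  [0,0,-6,0,0],
  [0,0,-5,0,0],
  [0,0,0,0,0],
])

```text
clock: 13.05
tool_pos: [0.445, 0.1782, 0.0396]
eef_rot: [-3.14, -0.0, -1.646]
wrist_force: [-0.6, 0.1, 0.3]
grip_width: 0.0116
```

```bash
python3 -c "
from h import *
a,s,f=avg(4);print(a.round(4),s.round(4),f.round(2),press(a))"
```

```text
[ 0.4439  0.1783  0.0396 -1.6461] [0.0004 0.     0.     0.0001] [-0.01 -0.24 -0.4 ] [-136.730283      1.05684331   39.59271509]
```

>>> jog_arm([
  [0,0,-2,0,0],
  [0,0,-2,0,0],
  [0,0,-1,0,0],
  [0,0,-1,0,0],
  [0,0,0,0,0],
])

```text
clock: 13.75
tool_pos: [0.4498, 0.1778, 0.0396]
eef_rot: [-3.141, -0.0, -1.646]
wrist_force: [-0.6, 0.4, -0.9]
grip_width: 0.0118
```

>>> jog_arm([
  [0,0,-1,0,0],
  [0,0,0,0,0],
  [0,0,0,0,0],
])

```text
clock: 14.05
tool_pos: [0.4505, 0.1778, 0.0396]
eef_rot: [3.142, -0.0, -1.646]
wrist_force: [-0.1, 0.2, -0.4]
grip_width: 0.0116
```

>>> jog_arm([
  [0,0,-1,0,0],
  [0,0,0,0,0],
  [0,0,0,0,0],
])

```text
clock: 14.35
tool_pos: [0.4516, 0.1777, 0.0396]
eef_rot: [-3.142, -0.0, -1.646]
wrist_force: [0.3, 0.4, 0.2]
grip_width: 0.0114
```

>>> jog_arm([
  [0,0,-1,0,0],
  [0,0,0,0,0],
  [0,0,0,0,0],
])

```text
clock: 14.65
tool_pos: [0.4526, 0.1776, 0.0396]
eef_rot: [-3.142, -0.0, -1.646]
wrist_force: [0.6, -0.2, -0.2]
grip_width: 0.0119
```

>>> jog_arm([
  [0,0,-1,0,0],
  [0,0,0,0,0],
  [0,0,0,0,0],
])

```text
clock: 14.95
tool_pos: [0.4534, 0.1775, 0.0396]
eef_rot: [3.141, -0.0, -1.646]
wrist_force: [-0.6, 1.0, -0.1]
grip_width: 0.0115
```

>>> jog_arm([
  [0,0,-1,0,0],
  [0,0,0,0,0],
  [0,0,0,0,0],
])

```text
clock: 15.25
tool_pos: [0.4534, 0.1776, 0.0396]
eef_rot: [3.14, 0.0, -1.646]
wrist_force: [-5.2, 0.5, 3.6]
grip_width: 0.0116
```

>>> jog_arm([
  [0,0,-1,0,0],
  [0,0,0,0,0],
  [0,0,0,0,0],
])

```text
clock: 15.55
tool_pos: [0.4535, 0.1775, 0.0396]
eef_rot: [3.138, 0.0, -1.645]
wrist_force: [-7.4, 0.8, 6.1]
grip_width: 0.0115
```

>>> jog_arm([
  [0,0,1,0.3,0],
  [0,0,0,0,0],
  [0.4,0,0,0,0],
  [0.4,0,0,0,0],
  [0.4,0,0,0,0],
  [0.4,0,0,0,0],
  [0.4,0,0,0,0],
  [0.4,0,0,0,0],
])

```text
clock: 16.35
tool_pos: [0.4547, 0.1774, 0.0393]
eef_rot: [-3.141, -0.0, -1.646]
wrist_force: [0.2, -0.4, -0.6]
grip_width: 0.037
```

```bash
sed -i 's/^O=.*;A=/O=np.array([.5823,.1682]);A=/' plan.py; python3 -c "
from h import *
a,s,f=avg(2);print(a.round(4),f.round(2),press(a))
cap('top','t3.png')
a=cv2.imread('pics/t3.png');cv2.imwrite('pics/t3z.png',cv2.resize(a[190:305,190:310],None,fx=5,fy=5,interpolation=cv2.INTER_CUBIC))
"
```

```text
[ 0.4546  0.1775  0.0393 -1.646 ] [-0.28  0.36 -0.99] [-1.28033255e+02 -7.90047328e-02  3.93230286e+01]
```

View pics/t3z.png

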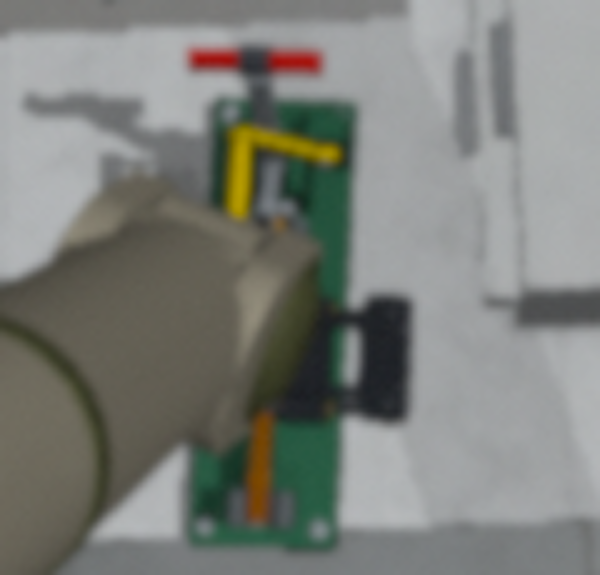

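>>> jog_arm([
  [0.4,0,0,-20,0],
  [0.4,0,0,-40,0],
  [0.4,0,0,-45,0],
  [0.4,0,0,-45,0],
  [0.2,0,0,-40,0],
  [0,0,0,-20,0],
  [0,0,0,0,0],
])

```text
clock: 17.2
tool_pos: [0.4556, 0.178, 0.2517]
eef_rot: [-3.138, 0.003, -1.645]
wrist_force: [0.6, 0.2, -0.1]
grip_width: 0.0177
```

```bash
python3 -c "
from h import *;from plan import *
a,s,f=avg(2);print(a.round(4),f.round(2),press(a))
plan(W(-40,55,240),-1.644,3,0)
c=cap('top','t4.png')
a=cv2.imread('pics/t4.png');cv2.imwrite('pics/t4z.png',cv2.resize(a[190:305,190:310],None,fx=5,fy=5,interpolation=cv2.INTER_CUBIC))
"
```

```text
[ 0.4544  0.178   0.2496 -1.6451] [ 0.04  0.17 -1.  ] [-128.22530149    0.37681937  249.60825712]
[[0, np.float64(-18.3), np.float64(-29.5), np.float64(3.0), np.float64(-0.0)], [0, np.float64(-18.3), np.float64(-29.5), np.float64(3.0), np.float64(-0.001)], [0, np.float64(-18.2), np.float64(-29.5), np.float64(3.0), np.float64(-0.0)]]
```

View pics/t4z.png

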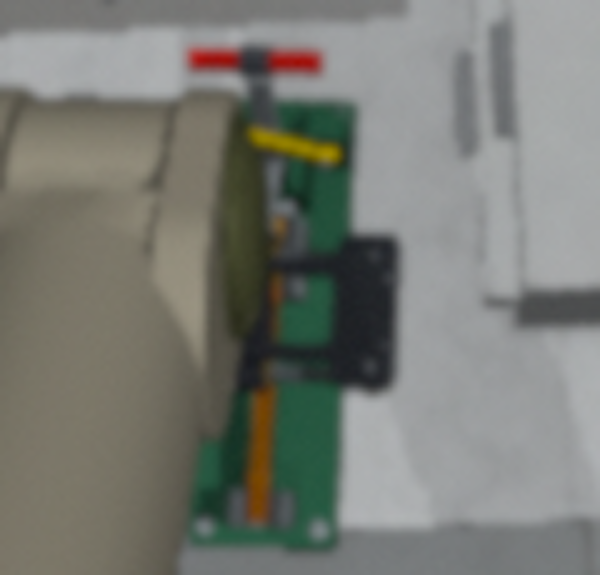

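>>> jog_arm([
  [0,-18,-30,3,0],
  [0,-18,-30,3,0],
  [0,-18,-29,3,0],
  [0,0,0,40,0],
  [0,0,0,40,0],
  [0,0,0,25,0],
  [0,0,0,13,0],
  [0,0,0,0,0],
  [0,0,0,0,0],
])

```text
clock: 18.25
tool_pos: [0.5477, 0.2242, 0.1226]
eef_rot: [-3.141, -0.0, -1.647]
wrist_force: [0.5, -0.6, 0.2]
grip_width: 0.0007
```

```bash
python3 -c "
from h import *;from plan import *
a,s,f=avg(2);print(a.round(4),f.round(2),press(a))
c=cap('top','t5.png')
a=cv2.imread('pics/t5.png');cv2.imwrite('pics/t5z.png',cv2.resize(a[190:305,190:310],None,fx=5,fy=5,interpolation=cv2.INTER_CUBIC))
"
```

```text
[ 0.548   0.2246  0.1233 -1.6463] [-0.22 -0.13  0.26] [-38.29847889  53.72691947 123.31603959]
```

View pics/t5z.png

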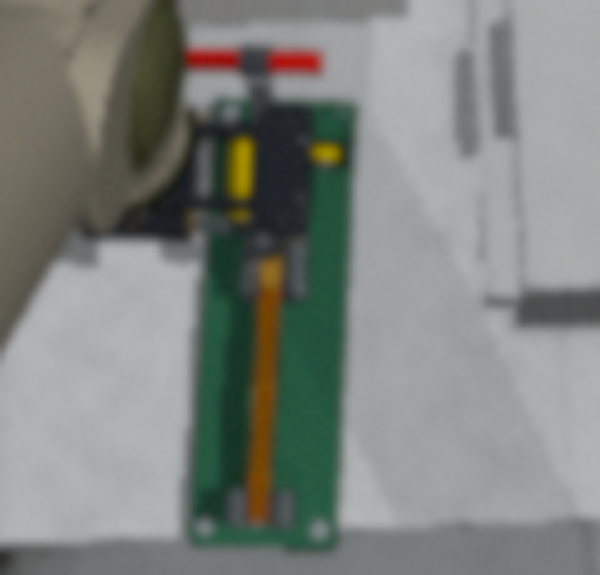

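>>> jog_arm([
  [0,10,0,0,0],
  [0,10,0,0,0],
  [0,10,0,0,0],
  [0,10,0,0,0],
  [0,10,0,0,0],
  [0,10,0,0,0],
  [0,0,0,0,0],
])

```text
clock: 19.1
tool_pos: [0.5428, 0.1627, 0.1225]
eef_rot: [-3.142, -0.001, -1.649]
wrist_force: [0.4, 0.6, 0.1]
grip_width: 0.0002
```

```bash
python3 -c "
from h import *;from plan import *
a,s,f=avg(2);print(a.round(4),f.round(2),press(a))
c=cap('top','t6.png')
a=cv2.imread('pics/t6.png');cv2.imwrite('pics/t6z.png',cv2.resize(a[190:305,190:310],None,fx=5,fy=5,interpolation=cv2.INTER_CUBIC))
"
```

```text
[ 0.5428  0.1641  0.1223 -1.6471] [0.35 0.01 0.15] [-39.07568033  -6.93479424 122.33214068]
```

View pics/t6z.png

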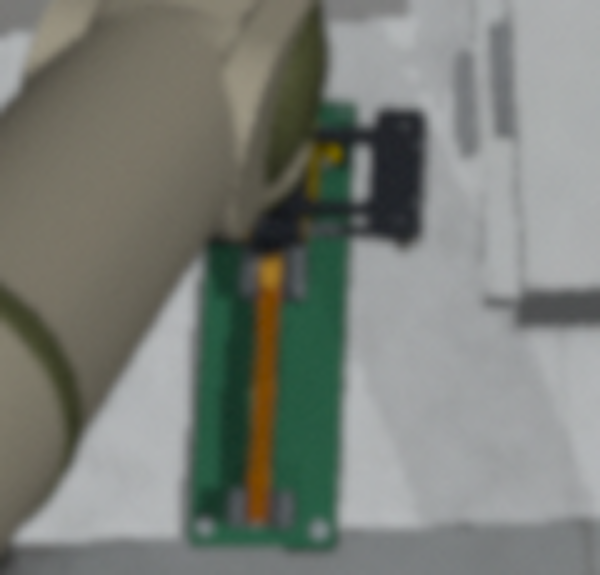

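>>> jog_arm([
  [0,10,0,0,0],
  [0,10,0,0,0],
  [0,10,0,0,0],
  [0,10,0,0,0],
  [0,8,0,4,0],
  [0,6,0,4,0],
  [0,0,0,0,0],
])

```text
clock: 19.95
tool_pos: [0.5385, 0.1098, 0.1138]
eef_rot: [3.141, -0.0, -1.647]
wrist_force: [-0.3, 0.4, 0.5]
grip_width: 0.0002
```

```bash
python3 -c "
from h import *;from plan import *
a,s,f=avg(2);print(a.round(4),f.round(2),press(a))
c=cap('top','t7.png')
a=cv2.imread('pics/t7.png');cv2.imwrite('pics/t7z.png',cv2.resize(a[190:305,190:310],None,fx=5,fy=5,interpolation=cv2.INTER_CUBIC))
"
```

```text
[ 0.5387  0.1107  0.1141 -1.6466] [-0.02  0.19 -0.03] [-39.28371792 -60.54707201 114.07027719]
```

View pics/t7z.png

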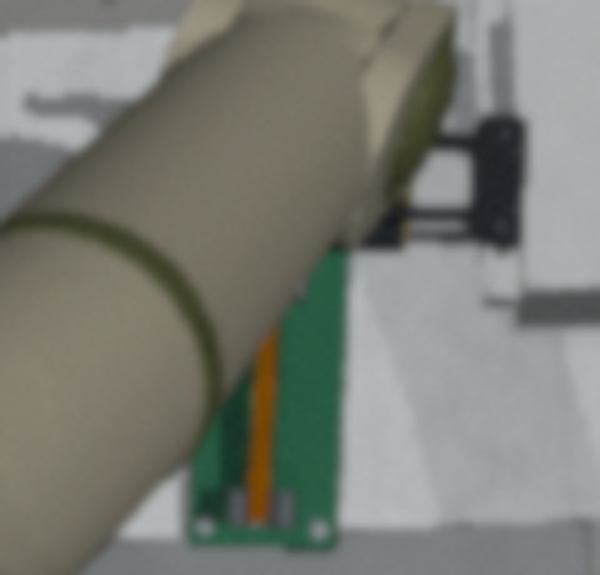

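>>> jog_arm([
  [0,3,0,-4,0],
  [0,3,0,0,0],
  [0,0,0,0,0],
])

```text
clock: 20.4
tool_pos: [0.5385, 0.1047, 0.1186]
eef_rot: [-3.141, 0.0, -1.646]
wrist_force: [-0.3, 1.2, 0.4]
grip_width: 0.0004
```

>>> jog_arm([
  [0,2,0,0,0],
  [0,-15,0,0,0],
  [0,0,0,-40,0],
  [0,0,0,-45,0],
  [0,0,0,-45,0],
  [0,0,20,-20,0],
  [0,0,45,0,0],
  [0,0,45,0,0],
  [0,0,0,0,0],
])

```text
clock: 21.3
tool_pos: [0.4237, 0.1279, 0.2676]
eef_rot: [3.136, 0.002, -1.642]
wrist_force: [0.4, 0.5, -0.1]
grip_width: 0.0005
```

```bash
python3 -c "
from h import *;from plan import *
a,s,f=avg(2);print(a.round(4),f.round(2),press(a))
c=cap('top','t8.png')
a=cv2.imread('pics/t8.png');cv2.imwrite('pics/t8z.png',cv2.resize(a[190:305,190:310],None,fx=5,fy=5,interpolation=cv2.INTER_CUBIC))
"
```

```text
[ 0.428   0.1281  0.2685 -1.6425] [ 0.82  0.12 -0.16] [-150.95694382  -51.30880516  268.47684633]
```

View pics/t8z.png

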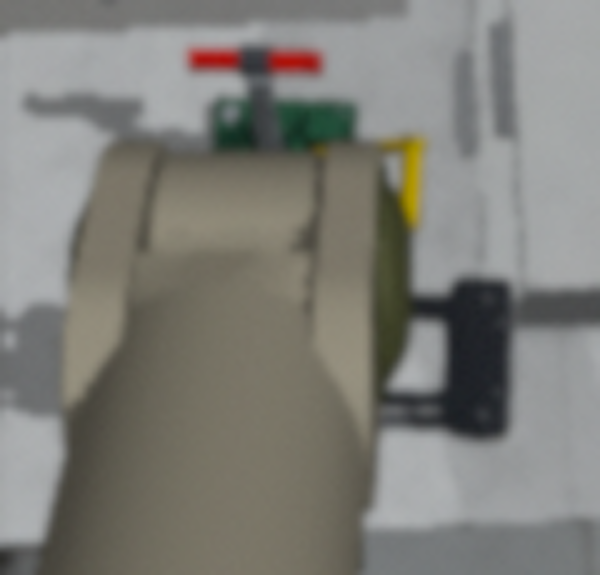

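```bash
python3 -c "
from h import *;from plan import *
c=cap('top')
print('jar',onz(c,[(287,138),(272,120),(305,120)],0.0),onz(c,[(288,95)],.2),onz(c,[(285,50)],.3))
print('peg',[press(p) for p in onz(c,[(273,227)],.13)])
for q in (((-51,-51)),): pass
a=plan(W(-20,0,270),-1.644,6,0.4)
a=plan(W(66,0,270),-1.644,3,.4,a)
"
```

```text
jar [[ 0.8868605   0.0181199   0.        ]
 [ 0.95702815  0.06764527  0.        ]
 [ 0.95195999 -0.04808582  0.        ]] [[0.93666105 0.01503121 0.2       ]] [[1.01855181 0.02098436 0.3       ]]
peg [array([-25.60148814, -94.20584258, 130.        ])]
[[0.4, np.float64(-8.7), np.float64(-21.4), np.float64(-0.2), np.float64(-0.0)], [0.4, np.float64(-8.7), np.float64(-21.4), np.float64(-0.2), np.float64(-0.0)], [0.4, np.float64(-8.7), np.float64(-21.4), np.float64(-0.2), np.float64(-0.0)], [0.4, np.float64(-8.7), np.float64(-21.4), np.float64(-0.2), np.float64(-0.0)], [0.4, np.float64(-8.7), np.float64(-21.4), np.float64(-0.2), np.float64(-0.001)], [0.4, np.float64(-8.7), np.float64(-21.4), np.float64(-0.2), np.float64(-0.0)]]
[[0.4, np.float64(-0.0), np.float64(-28.7), np.float64(-0.0), np.float64(-0.0)], [0.4, np.float64(-0.0), np.float64(-28.7), np.float64(-0.0), np.float64(-0.0)], [0.4, np.float64(-0.0), np.float64(-28.7), np.float64(-0.0), np.float64(-0.0)]]
```

>>> jog_arm([
  [0.4,-9,-21,0,0],
  [0.4,-9,-22,0,0],
  [0.4,-9,-22,0,0],
  [0.4,-9,-22,0,0],
  [0.4,-8,-22,0,0],
  [0.4,-8,-22,0,0],
  [0.4,0,-28,0,0],
  [0.4,0,-29,0,0],
  [0.4,0,-29,0,0],
  [0.4,0,0,0,0],
])

```text
clock: 22.5
tool_pos: [0.654, 0.1602, 0.2672]
eef_rot: [-3.14, -0.002, -1.648]
wrist_force: [0.2, 0.2, 0.3]
grip_width: 0.0374
```

```bash
python3 -c "
from h import *;from plan import *
a,s,f=avg(3);print(a.round(4),f.round(2),press(a),arm.state()['q'].round(2),arm.state()['grip_width'])
c=cap('top','t9.png')
a=cv2.imread('pics/t9.png');cv2.imwrite('pics/t9z.png',cv2.resize(a[150:305,170:330],None,fx=4,fy=4,interpolation=cv2.INTER_CUBIC)[:600])
"
```

```text
[ 0.6509  0.1606  0.2673 -1.6477] [-0.36 -0.14 -0.25] [ 68.96267119  -2.55650733 267.31638356] [-0.84  0.61  0.85  1.72 -0.52  1.06 -1.46] 0.03723520193273489
```

View pics/t9z.png

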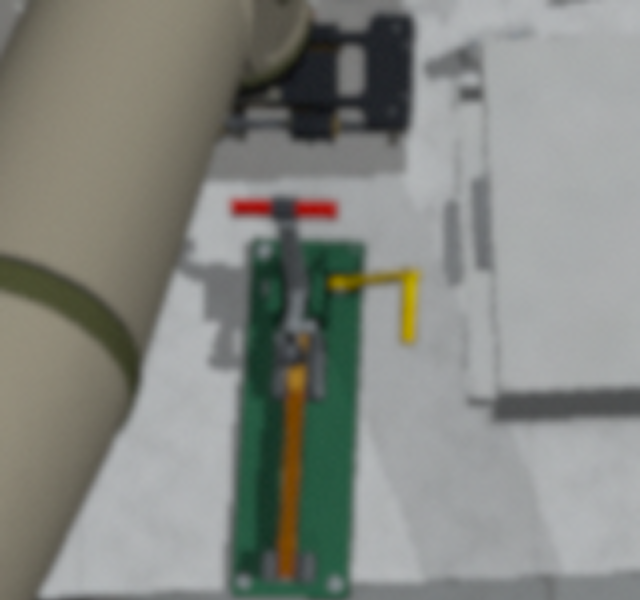

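>>> jog_arm([
  [0.4,-2.5,0,30,0],
  [0.4,0,0,30,0],
  [0.4,0,0,25,0],
  [0.4,0,0,14,0],
  [0.4,0,8,0,0],
  [0.4,0,5,0,0],
  [0.4,0,0,0,0],
])

```text
clock: 23.4
tool_pos: [0.6368, 0.1654, 0.1708]
eef_rot: [-3.14, 0.001, -1.646]
wrist_force: [0.5, -0.0, 0.2]
grip_width: 0.0372
```

```bash
python3 -c "
from h import *;from plan import *
a,s,f=avg(3);print(a.round(4),f.round(2),press(a))
"
```

```text
[ 0.6375  0.1655  0.1707 -1.6457] [-0.14  0.09 -0.33] [ 55.24291288   1.35369903 170.67129906]
```

>>> jog_arm([
  [0.4,0,5,0,0],
  [0.4,0,6,0,0],
  [0.4,0,6,0,0],
  [0.4,0,6,0,0],
  [0.4,0,6,0,0],
  [0.4,0,6,0,0],
  [0.4,0,0,0,0],
])

```text
clock: 24.25
tool_pos: [0.6017, 0.168, 0.1694]
eef_rot: [-3.141, 0.0, -1.646]
wrist_force: [4.9, -0.3, -0.7]
grip_width: 0.0371
```

>>> jog_arm([
  [0.4,0,6,0,0],
  [0.4,0,6,0,0],
  [0.4,0,6,0,0],
  [0.4,0,6,0,0],
  [0.4,0,4,0,0],
  [0.4,0,0,0,0],
  [0.4,0,0,0,0],
])

```text
clock: 24.95
tool_pos: [0.5765, 0.1698, 0.17]
eef_rot: [-3.137, -0.0, -1.646]
wrist_force: [10.3, -0.2, -0.0]
grip_width: 0.0375
```

```bash
python3 -c "
from h import *;from plan import *
a,s,f=avg(3);print(a.round(4),f.round(2),press(a))
"
```

```text
[ 0.5766  0.1698  0.17   -1.6462] [ 9.61 -0.34  0.47] [ -5.8433931    1.21656176 169.99347202]
```

>>> jog_arm([
  [0.4,0,3,0,0],
  [0.4,0,2,0,0],
  [0.4,0,1,0,0],
  [0.4,0,0,0,0],
  [0.4,0,0,0,0],
])

```text
clock: 25.6
tool_pos: [0.5712, 0.1703, 0.1701]
eef_rot: [-3.136, -0.0, -1.646]
wrist_force: [10.3, -0.4, -0.4]
grip_width: 0.0371
```

>>> jog_arm([
  [0.4,0,2,0,0],
  [0.4,0,0,0,0],
  [0.4,0,0,0,0],
])

```text
clock: 25.9
tool_pos: [0.5706, 0.1703, 0.1706]
eef_rot: [-3.133, 0.0, -1.646]
wrist_force: [14.3, -0.0, -0.4]
grip_width: 0.0373
```

>>> jog_arm([
  [0.4,0,2,0,0],
  [0.4,0,0,0,0],
  [0.4,0,0,0,0],
])

```text
clock: 26.2
tool_pos: [0.5704, 0.1703, 0.1711]
eef_rot: [-3.129, 0.0, -1.647]
wrist_force: [19.0, -0.7, -1.2]
grip_width: 0.0373
```

```bash
python3 -c "
from h import *;from plan import *
a,s,f=avg(3);print(a.round(4),f.round(2),press(a))
c=cap('top','t10.png');cap('scene','s10.png')
m=mask(c,(0,150,80),(6,255,255),(200,190,290,260));v,u=np.nonzero(m);print(len(u),u.min() if len(u) else 0,[press(p) for p in onz(c,[(u.mean(),v.mean())],.192)])
m=mask(c,(22,150,80),(32,255,255),(200,190,300,260));v,u=np.nonzero(m);print('yellow',len(u),u.min(),u.max())
a=cv2.imread('pics/t10.png');cv2.imwrite('pics/t10z.png',cv2.resize(a[150:305,170:330],None,fx=4,fy=4,interpolation=cv2.INTER_CUBIC)[:600])
"
```

```text
[ 0.5704  0.1703  0.1711 -1.6467] [19.38 -0.24 -0.66] [-12.01016913   1.2188607  171.11464961]
0 0 [array([nan, nan, nan])]
yellow 57 254 273<string>:5: RuntimeWarning: Mean of empty slice.
  ret = ret.dtype.type(ret / rcount)
```

View pics/t10z.png

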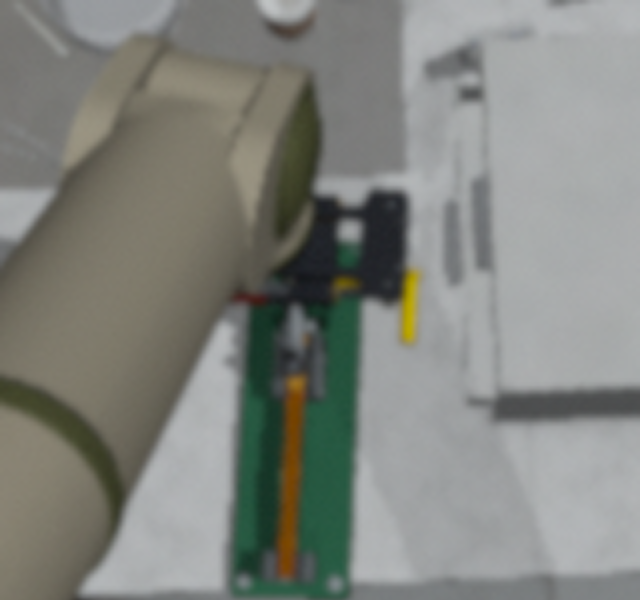

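View pics/s10.png

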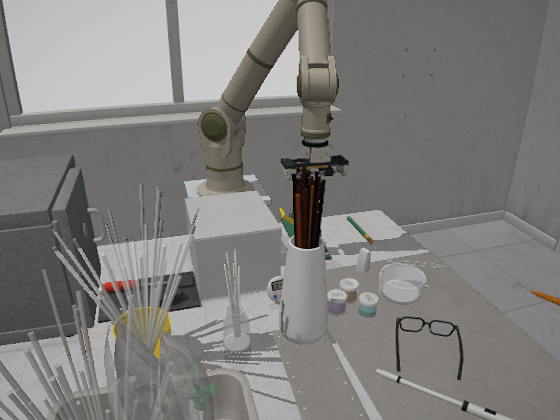

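```bash
python3 -c "
from h import *;from plan import *
c=cap('top')
print([press(p).round(1) for p in onz(c,[(232,224.2)],.192)], [press(p).round(1) for p in onz(c,[(244,244)],.047)])
a,s,f=avg(3);print(f.round(2),press(a))
"
```

```text
[array([-33. ,  18.4, 192. ])] [array([-66.7,  -2.8,  47. ])]
[18.51 -1.09 -1.06] [-12.02358723   1.22507765 171.120943  ]
```

```bash
python3 -c "
from bench import arm
print(arm.close_job(), arm.state()['clock'])"
```

```text
the job is handed in; nothing more can be done
the job is handed in; nothing more can be done
```

The job is handed in, at about 27 s of the 72 s allowed, with the arm still holding the lever pulled.

- **Amber bar:** I picked it up, laid it flat in both saddles with the brass sleeve first, and slid it under the foot. The stop answered with about 7 N and no further motion. I then let go, and later pictures show the bar still in the channel under the foot.
- **Safety catch:** I flipped it over to the right. The thumb peg measured (-26, -94, 130) mm in the clamp's frame, close to where it should be at the 1.75 rad stop, and clear of the lever.
- **Lever:** I pulled the red bar from behind with the two fingers either side of the lever. At the end the fingers stopped moving while the force rose from 10 to 14 to 19 N. The visible end of the red bar measured x ≈ -33 mm, against -29 mm expected at the stop.

**Checks that disagreed:** the sleeve met the stop about 2 mm further back than my first camera estimate of the clamp. I shifted the estimate by that and by about 1 mm sideways. The final colour search for the red bar found no pixels, because the gripper covers most of it, so I read its end off the picture by eye. I could not see the foot pressing on the bar directly; that rests on the lever being at its stop.

The other things on the bench were not touched, and none looked moved in the pictures.

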